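# Slide the sample jar along the fence into the reader

### The arm

A 7-joint arm with a two-finger parallel gripper is mounted at the origin on the work surface. World frame = base frame: x ahead of the robot, y to its left, z up, the work surface at z = 0. Lengths are in m, angles in rad, forces in N, time in s.
With the tool pointing down it reaches from about 0.425 to 0.925 m from the base axis. Payload 6.8 kg.
Tool frame: the origin (TCP) lies at the very end of the fingers, on their centre line; the grasp point (between the pads) lies 19 mm behind it; z points along the fingers, x is the direction in which the jaws open and shut, and the axes are right-handed (so a half turn about z gives the same grasp; the last joint's range is limited). The gripper opens to 85 mm and grips with 20 to 120 N. Pads are 22 mm wide; open, the fingers measure 114 mm over their backs; the gripper's body (76 mm by 85 mm) begins 54 mm behind the grasp point. The pads swing forward as they close: fully open they stand 13 mm farther back than shut.
Start: joints at [-0.108, 0.477, 0.022, 1.555, -0.011, 1.109, -0.083], TCP at [0.675, 0, 0.231] pointing down, gripper open.
Joint ranges: [-2.96, 2.96], [-0.34, 2.1], [-1.41, 1.46], [0.24, 2.44], [-1.37, 4.51], [0.17, 1.92], [-2.96, 2.96]. Speed limits (rad/s): [2.39, 2.39, 3.14, 3.14, 3.14, 3.14, 3.14].

### API

Orientations are given as a rotation vector (axis times angle).
In Python, from bench import get_obs, imaging, hand_in gives the robot as it stands.
- The arm moves only by the tool send_rows, never from a script. Its argument "motion" is a list of rows, each an object with "dp": the shift along the world's x, y, z in m, a list of three; "rot": the turn, a rotation vector about the world's x, y, z in rad, a list of three; "grip": the finger opening in m, from 0 to 0.0854. In form: [{"dp": [dx, dy, dz], "rot": [ax, ay, az], "grip": grip}, ...]. A call has 1 to 20 rows; each row shifts and turns the pose as measured when the row begins; what a row does not reach is not made up. A row lasts 1/8 s, in which the tool goes at most 62.5 mm and 10.7 degrees, less where a joint would pass 70% of its speed; a pose out of reach is approached as far as the arm can. A call is refused whole if a number of a shift passes 0.0625 or a number of a turn 0.188, either way. A call with a gripper value outside its range is refused whole. The fingers move at their own pace and stop on an object; "grip_force" is the grip in N (left out, the last holds). Time passes only in rows, so rows that do not move let the fingers close. It gives the time, the measured TCP pose, the force and the opening at its end, in the units of the state.
- get_obs(): the state, without advancing time (a new reading comes with each control period).
- imaging.grab_frame(name): name is "scene" or "side" or "wrist"; returns a dict with "img" (480x640x3 uint8, red, green, blue), "fx", "fy", "cx", "cy" (pixels), "R" (3x3) and "t" (3): a world point X has camera coordinates R X + t. Camera axes: x right, y down, z forward; pixel columns grow to the right and rows downward; lengths in m; the calibration is good to about 2 mm. A picture is of the moment at which its call begins. There is no depth.
- hand_in(): hands the job in, once; it reports no verdict.
The state is a dict: "clock": time; "joints": joint angles; "qvel": joint speeds; "tau": joint torques, N m; "tcp_pos": TCP position; "orientation": TCP orientation; "contact_force": force on the tool from outside, world axes, zero at the start; "moment": the same for the moment, N m; "grip_width": finger opening in m.
Only numpy, scipy, OpenCV 4.12 (cv2) and the standard library are available. Lean on these libraries where they do the work, as an engineer would, in place of code of your own. Each camera call takes 0.05 s, during which the arm holds its last target. There are 200 camera calls.

### The job

Push the squat white sample jar across the bench up against the guide fence before it passes the dark bracket, then push it along the fence, always close against it, into the reader's hooded bay until you feel the hidden stop inside. Press it home there gently (about 5 to 12 N for half a second) and leave it in the bay; the jar must never be pressed with 25 N or more on the stop, the reader or the fence. Keep the jar upright and on the bench, and leave the tube rack, the amber jar and the tip box where they are.

Things in the scene. Friction and masses are not known exactly. Their poses are not given: they have to be found in the camera images.
- jar: squat white plastic sample jar with a grey band round its lid, an upright cylinder of diameter 56 and height 46, about 0.2 to 0.45 kg, standing on the bench. Origin: centre of its underside; z up. It slides on the bench at roughly 1 to 5 N
- fence: straight aluminium guide fence with a slick white face, fixed on the bench, 35 high, 12 thick. Origin: on the bench on its working face (towards the robot). y runs along the fence, x square through it, away from the robot, z up. The face is the plane x = 0 from y = +240 to -160; a jar touching it has its centre at x = -28. The jar starts on the x < 0 side at y = +90 to +170, 42 to 82 clear of the face
- bracket (a point): the dark steel bracket (12 wide, 34 high) on the back of the fence; the point is on the bench at the fence's working face (y = +30 of the fence). Axes as the fence's. The jar must be against the fence before its centre passes this point towards -y
- reader: cream instrument fixed at the fence's -y end; same origin and axes as the fence. Hooded bay, mouth at y = -100 facing +y, inside x = -72 to 0, 53 high, roof top 61 above the bench; console 130 high from y = -220 to -380
- mouth (a point): middle of the bay's mouth, on the bench (x = -36, y = -100 of the fence), axes as the fence's. A stiff flat stop, out of sight inside, is set anew every time: a jar that is home has its centre from 7 on the +y side of this point to 18 inside (y = -93 to -118 of the fence); only feel tells. Home, the jar sticks out 10 or more, so a pusher need not enter. It does not spring back
- rack: white tube rack with grey and clear tube caps, 60 x 110 x 53, loose, behind the fence; origin: centre of its underside. Leave alone
- bottle: amber glass jar with black cap, diameter 60, 85 high, loose, behind the fence; origin: centre of its underside. Leave alone
- tipbox: grey pipette tip box with clear lid, 77 x 112 x 44, loose, on the robot's side of the reader; origin: centre of its underside. Leave alone

How it is judged:
On the way, in this order (a step that is already met when the one before it is completed fails the run):
1. the jar stands against the fence (within 4 mm) and has not passed the bracket (x of jar in the frame of fence above -0.032 m and y of jar in the frame of fence above 0.03 m), for 0.1 s.
2. the jar, along the fence in the bay, is pressed on the hidden stop with more than 3 N for 0.2 s (x of jar in the frame of fence above -0.036 m and y of jar in the frame of fence below -0.088 m and contact force between jar and reader above 3 N), for 0.2 s.
At the end, for the whole second after the job is handed in: the jar stands upright and still in the reader's bay, within 8 mm of the fence, its centre past y = -88 mm of the fence frame, where the press on the stop left it (x of jar in the frame of fence above -0.036 m and y of jar in the frame of fence below -0.088 m and angle between jar's own z axis and vertical below 0.08 rad and linear speed of jar below 0.01 m/s); the robot touches nothing.
It fails at once if the jar is pressed on the stop or the reader with more than 25 N (contact force between jar and reader above 25 N).
It fails at once if the jar is pressed on the fence with more than 25 N (contact force between jar and fence above 25 N).
It fails at once if past the bracket the jar is more than 10 mm off the fence (y of jar in the frame of fence below 0.03 m and x of jar in the frame of fence below -0.038 m).
It fails at once if the jar is lifted more than 10 mm or tipped more than 0.3 rad (height (world z) of jar above 0.01 m or angle between jar's own z axis and vertical above 0.3 rad).
It fails at once if a bystander is moved more than 15 mm (distance of any of rack, bottle, tipbox from where it was at the start of the episode above 0.015 m).
It also fails if it takes over 70 s, if anything falls off the work surface, if the arm or the gripper's body presses on something with over 40 N, if the wrist force passes 120 N, or if a joint passes its speed limit or range.

## Working session

There is one attempt and no reset: what is moved stays moved. The work goes in short steps, Python scripts to look and compute and a tool call to move; the robot and the scene stay as the last step left them, time stands still between calls to the robot, and variables do not carry over. Pictures are saved under pics/ and viewed, about 8 in all and at most 12, crops included, and the job is handed in when it is done.

Besides the shell and the picture viewer there is one more tool, called after ">>>" by a JSON object that holds its "method" and its "body". send_rows: Moves the arm, as the interface text tells. Its arguments: {"type":"object","properties":{"motion":{"type":"array","items":{"type":"object","properties":{"dp":{"type":"array","items":{"type":"number"}},"rot":{"type":"array","items":{"type":"number"}},"grip":{"type":"number"}}}},"grip_force":{"type":"number"}},"required":["motion"]}

```bash
mkdir -p pics; python3 - <<'E'
from bench import get_obs, imaging
import cv2, numpy as np, pickle
o=get_obs(); print(o['clock'],o['tcp_pos'],o['orientation'],o['contact_force'],o['grip_width'])
for n in ['scene','side']:
    f=imaging.grab_frame(n); pickle.dump(f,open(f'{n}0.pkl','wb'))
    cv2.imwrite(f'pics/{n}0.png',cv2.cvtColor(f['img'],cv2.COLOR_RGB2BGR))
    print(n,f['fx'],f['cx'],f['cy'],(-np.array(f['R']).T@f['t']).round(3))
E
```

```text
0.0 [ 6.74396308e-01 -3.36723773e-05  2.30310490e-01] [ 3.14143304e+00  2.13504228e-05 -2.92572228e-03] [-0.20823898  0.03894466 -0.1706108 ] 0.08534801685437048
scene 601.3838663318484 324.4562625753818 242.29931505018445 [ 1.18  -0.16   0.794]
side 500.8400382273569 318.6721736746825 238.2552607072956 [ 0.498 -0.631  0.461]
```

View pics/scene0.png

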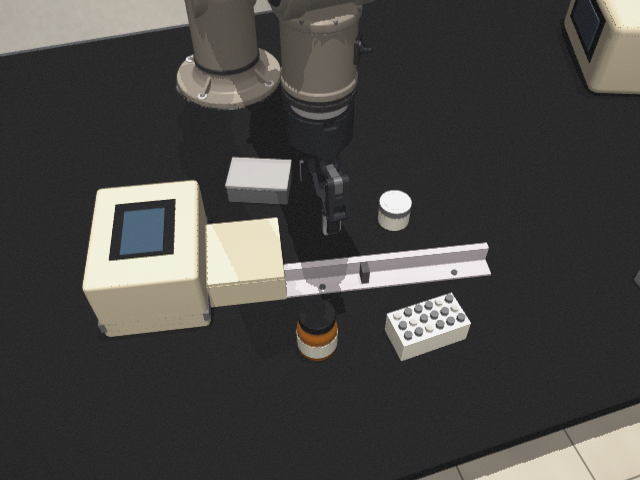

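View pics/side0.png

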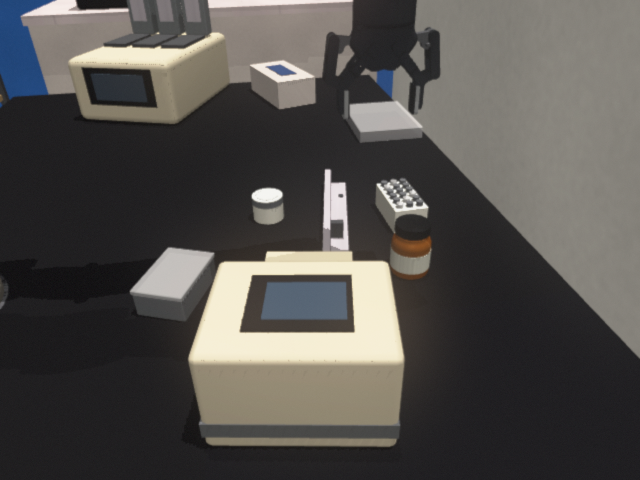

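Scene view: jar near (395,210), the fence's top front edge from about (284,264) to (487,244), bracket (365,272), bay mouth edge about x=283. Side view: jar (268,206), fence (326,172–250).

```bash
cat > h.py <<'E'
import numpy as np, cv2
from bench import get_obs, imaging
def ray(f,u,v,z):
    R=np.array(f['R']);t=np.array(f['t']);c=-R.T@t
    d=R.T@np.array([(u-f['cx'])/f['fx'],(v-f['cy'])/f['fy'],1.])
    return (c+d*(z-c[2])/d[2])
def proj(f,X):
    p=np.array(f['R'])@np.array(X)+np.array(f['t']); return f['fx']*p[0]/p[2]+f['cx'],f['fy']*p[1]/p[2]+f['cy']
E
python3 - <<'E'
import pickle
from h import *
f=pickle.load(open('scene0.pkl','rb')); g=f['img'].astype(int).min(2)
pts=[]
for u in range(290,484,4):
    col=g[225:300,u]; d=np.diff(col); 
    i=np.where(col>100)[0][0]   # first bright from above
    v=225+i-1+(100-col[i-1])/(col[i]-col[i-1]); pts.append(ray(f,u,v,.035)[:2])
pts=np.array(pts)
vx,vy,x0,y0=cv2.fitLine(pts.astype(np.float32),cv2.DIST_HUBER,0,.001,.001).ravel()
if vy<0: vx,vy=-vx,-vy
n=np.array([-vx,vy]) ; n=np.array([vy,-vx])
print('fence dir',vx,vy,'pt',x0,y0,'resid',np.abs((pts-[x0,y0])@n).max(), 'ang',np.degrees(np.arctan2(-vx,vy)))
# fence + end: ends on row
for v in (246,247,248):
    r=g[v,470:500]; print(v,r.tolist())
print('end',ray(f,488,243.5,.035))
# jar masks
for n_ in ('scene','side'):
    F=pickle.load(open(n_+'0.pkl','rb')); m=(F['img'].min(2)>90).astype(np.uint8)
    k,l,s,c=cv2.connectedComponentsWithStats(m)
    for j in range(1,k):
        if 150<s[j][4]<9000 : print(n_,s[j],c[j].round(1))
b=cv2.resize(f['img'][180:310,270:500],None,fx=3.4,fy=3.4,interpolation=cv2.INTER_CUBIC)
cv2.imwrite('pics/c1.png',b[:,:,::-1])
E
```

```text
fence dir 0.17324951 0.98487794 pt 0.6127485 0.107881635 resid 0.061540991344929186 ang -9.976807
246 [234, 234, 234, 234, 235, 234, 235, 234, 234, 235, 234, 234, 233, 233, 234, 234, 234, 232, 131, 39, 38, 42, 43, 39, 42, 43, 41, 44, 46, 43]
247 [234, 234, 234, 234, 234, 233, 234, 234, 233, 234, 235, 233, 235, 233, 234, 232, 231, 223, 173, 40, 41, 41, 43, 44, 47, 42, 39, 45, 45, 38]
248 [234, 235, 234, 234, 234, 233, 231, 232, 229, 225, 223, 221, 225, 223, 219, 215, 207, 154, 123, 43, 43, 41, 44, 40, 41, 41, 44, 43, 42, 43]
end [0.65094134 0.30043478 0.035     ]
scene [   0    0  189   56 7595] [81.5 20.8]
scene [254   0  18  13 188] [261.7   6. ]
scene [ 590    0   50   93 3501] [620.  48.]
scene [310  14  45  17 320] [331.1  21.4]
scene [ 176   49  106   61 2784] [225.6  83.8]
scene [281  76  75  25 512] [318.6  91.5]
scene [291 106  56  14 278] [318.6 113.7]
scene [ 225  157   67   35 1978] [258.3 173.7]
scene [327 165  16  20 159] [334.4 174.7]
scene [379 190  33  25 645] [395.1 201.8]
scene [378 211  32  20 378] [392.7 221.9]
scene [ 385  292   86   69 3627] [426.4 326. ]
scene [296 330  41  29 451] [316.5 348.7]
scene [ 458  404  182   76 8139] [570.  453.3]
scene [419 467  43  13 295] [444.5 475.1]
side [129   0  18  22 299] [137.8  10. ]
side [156   0  18  22 319] [164.7  10.4]
side [184   0  17  22 328] [192.2  10.4]
side [138  32  35  12 166] [155.   38.2]
side [165  32  35  12 184] [182.8  38.6]
side [409  41  16  30 264] [417.9  55.8]
side [336  45  18  31 274] [343.4  58.9]
side [ 376  178   53   55 1481] [398.3 200.6]
side [251 187  32  17 419] [266.7 195.1]
side [253 203  31  22 457] [268.4 214.6]
side [ 130  247   84   55 2763] [172.6 274.1]
side [391 250  40  25 633] [410.  263.4]
side [319 284  28  35 352] [337.8 305.9]
side [ 206  438  190    8 1321] [301.2 441.2]
```

View pics/c1.png

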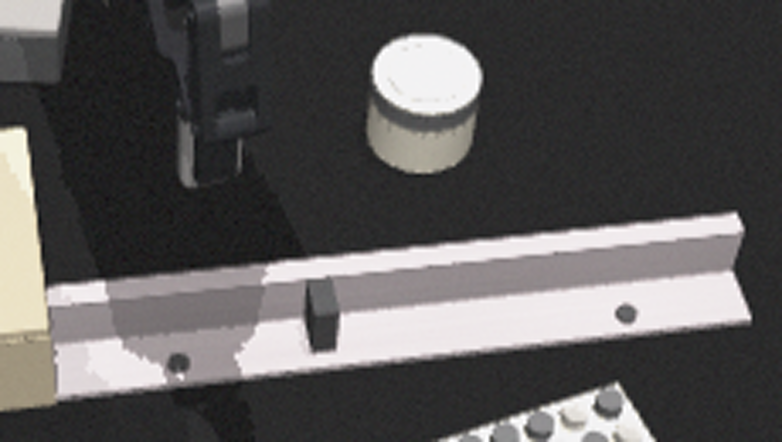

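```bash
python3 - <<'E'
import pickle
from h import *
f=pickle.load(open('scene0.pkl','rb')); g=f['img'].astype(int).min(2)
pts=[]
for u in list(range(352,484,3)):
    v0=int(264-(u-284)*20/203)-8; col=g[v0:v0+20,u]; i=np.where(col>130)[0][0]
    pts.append(ray(f,u,v0+i-1+(130-col[i-1])/(col[i]-col[i-1]),.035)[:2])
pts=np.array(pts)
vx,vy,x0,y0=cv2.fitLine(pts.astype(np.float32),cv2.DIST_HUBER,0,.001,.001).ravel()
if vy<0: vx,vy=-vx,-vy
ey=np.array([vx,vy]); ex=np.array([vy,-vx])
print('ey',ey,'ang',np.degrees(np.arctan2(-vx,vy)),'res',np.abs((pts-[x0,y0])@ex).max())
P=np.array([x0,y0]); end=ray(f,487.3,242.9,.035)[:2]
O=P+ey*((end-P)@ey-.240); print('origin',O)
F=lambda p:((p[:2]-O)@ex,(p[:2]-O)@ey)
s=pickle.load(open('side0.pkl','rb'))
# jar
for F_,uv in ((f,(395.3,201.7)),(s,(266.8,196))):
    w=ray(F_,*uv,.046); print('jar',w.round(4),np.round(F(w),4))
# checks: mouth roof edge, bracket
print('mouth roof edge',[np.round(F(ray(f,*p,.061)),4) for p in((277.5,219),(283.5,278))])
print('bracket top', np.round(F(ray(f,364.5,262.5,.034)),4))
for y in(-.1,.03,.24): print(y,'side px of top face edge',proj(s,[*(O+y*ey),.035]), 'bottom',proj(s,[*(O+y*ey),0]))
m=(s['img'].min(2)>90).astype(np.uint8)
for v in (180,195,210,225,240): 
    r=s['img'][v].min(1); print(v,r[318:350].tolist())
print('tipbox corners z.044',[(ray(f,*p,.044)[:2].round(3),np.round(F(ray(f,*p,.044)),3)) for p in((230,157),(291,159),(289,191),(226,188))])
E
```

```text
ey [0.17730619 0.9841557 ] ang -10.212892 res 0.0005877227426861001
origin [0.60511483 0.06406997]
jar [0.5237 0.186  0.046 ] [-0.1018  0.1056]
jar [0.5225 0.1784 0.046 ] [-0.1016  0.0979]
mouth roof edge [array([-0.0745, -0.1009]), array([ 0.0487, -0.1024])]
bracket top [0.0146 0.0307]
-0.1 side px of top face edge (np.float64(321.43534646293284), np.float64(264.2129626770584)) bottom (np.float64(321.8407195463929), np.float64(283.18164593530577))
0.03 side px of top face edge (np.float64(322.73647311694214), np.float64(219.84042733569981)) bottom (np.float64(323.06234940673914), np.float64(237.35779935001966))
0.24 side px of top face edge (np.float64(324.2487322724836), np.float64(168.2676024591074)) bottom (np.float64(324.4921123732328), np.float64(183.72678944903183))
180 [45, 45, 44, 44, 44, 50, 110, 216, 227, 227, 225, 222, 158, 81, 49, 45, 46, 45, 44, 43, 45, 45, 45, 46, 45, 43, 46, 46, 45, 46, 45, 46]
195 [46, 46, 43, 40, 41, 83, 198, 223, 225, 225, 225, 222, 180, 214, 225, 225, 227, 227, 228, 224, 155, 101, 89, 89, 106, 183, 220, 201, 114, 56, 48, 48]
210 [49, 48, 43, 42, 47, 98, 210, 226, 226, 226, 226, 223, 180, 214, 224, 224, 224, 225, 225, 226, 224, 225, 224, 224, 223, 224, 224, 221, 169, 93, 53, 49]
225 [51, 51, 46, 45, 72, 166, 218, 225, 226, 225, 225, 219, 130, 71, 63, 61, 62, 61, 62, 60, 61, 64, 64, 64, 73, 140, 210, 224, 222, 159, 87, 55]
240 [51, 47, 45, 49, 78, 125, 137, 138, 138, 137, 136, 134, 148, 213, 224, 224, 224, 224, 223, 223, 222, 221, 221, 219, 219, 220, 222, 222, 224, 220, 133, 66]
tipbox corners z.044 [(array([ 0.319, -0.062]), array([-0.259, -0.175])), (array([0.36 , 0.045]), array([-0.238, -0.063])), (array([0.44 , 0.018]), array([-0.155, -0.075])), (array([ 0.398, -0.086]), array([-0.177, -0.185]))]
```

Jar at fence (-0.102, +0.104), fence origin (0.605, 0.064) with its y axis turned -10.2°. Both views agree on the fence line. First push: jaws along the fence, half open, acting as a cradle behind the jar.

>>> {"method": "send_rows", "body": {"motion": [{"dp":[-0.0254,0.0242,0],"rot":[0,0,0.174],"grip":0.04},{"dp":[-0.0254,0.0242,0],"rot":[0,0,0.174],"grip":0.04},{"dp":[-0.0254,0.0242,0],"rot":[0,0,0.174],"grip":0.04},{"dp":[-0.0254,0.0242,0],"rot":[0,0,0.174],"grip":0.04},{"dp":[-0.0254,0.0242,0],"rot":[0,0,0.174],"grip":0.04},{"dp":[-0.0254,0.0242,0],"rot":[0,0,0.174],"grip":0.04},{"dp":[-0.0254,0.0242,0],"rot":[0,0,0.174],"grip":0.04},{"dp":[-0.0254,0.0242,0],"rot":[0,0,0.174],"grip":0.04},{"dp":[0,0,0],"rot":[0,0,0],"grip":0.04}]}}

```text
clock: 1.23
tcp_pos: [0.4615, 0.197, 0.2265]
orientation: [2.361, 2.067, -0.009]
contact_force: [0.2, 0.6, 0.0]
grip_width: 0.0402
```

```bash
cat >> h.py <<'E'
O=np.array([.60511,.06407]); ey=np.array([.17731,.98416]); ex=np.array([.98416,-.17731])
def F(p): d=np.array(p)[:2]-O; return np.round([d@ex,d@ey],4)
def W(x,y): return (O+x*ex+y*ey).round(4)
def st():
    from scipy.spatial.transform import Rotation as Q
    o=get_obs(); m=Q.from_rotvec(o['orientation']).as_matrix(); c=np.array(o['contact_force'])
    print('t',round(o['clock'],2),'tcp',np.round(o['tcp_pos'],4),'fence',F(o['tcp_pos']),'toolx yaw',np.degrees(np.arctan2(m[1,0],m[0,0])).round(1),'zdn',m[:,2].round(3),'F fence',np.round([c[:2]@ex,c[:2]@ey,c[2]],2),'grip',round(o['grip_width'],4))
    return o
E
python3 -c "
from h import *
st(); print(W(-.155,.104))"
```

```text
t 1.23 tcp [0.4615 0.197  0.2265] fence [-0.1649  0.1054] toolx yaw 82.4 zdn [-0.002 -0.007 -1.   ] F fence [0.11 0.66 0.04] grip 0.0402
[0.471  0.1939]
```

>>> {"method": "send_rows", "body": {"motion": [{"dp":[0,-0.001,-0.045],"rot":[0,0,-0.02],"grip":0.04},{"dp":[0,-0.001,-0.045],"rot":[0,0,-0.02],"grip":0.04},{"dp":[0,0,-0.045],"rot":[0,0,0],"grip":0.04},{"dp":[0,0,-0.045],"rot":[0,0,0],"grip":0.04},{"dp":[0,0,-0.015],"rot":[0,0,0],"grip":0.04},{"dp":[0,0,0],"rot":[0,0,0],"grip":0.04}]}}

```text
clock: 1.98
tcp_pos: [0.4662, 0.191, 0.0273]
orientation: [2.414, 1.997, -0.004]
contact_force: [0.2, 0.1, 0.6]
grip_width: 0.0403
```

```bash
python3 -c "
from h import *
st()
f=imaging.grab_frame('scene'); cv2.imwrite('pics/s1.png',cv2.resize(f['img'][130:310,270:500],None,fx=3,fy=3)[:,:,::-1])"
```

```text
t 1.98 tcp [0.4662 0.191  0.0273] fence [-0.1592  0.1003] toolx yaw 79.2 zdn [ 0.003 -0.008 -1.   ] F fence [0.15 0.18 0.62] grip 0.0403
```

View pics/s1.png

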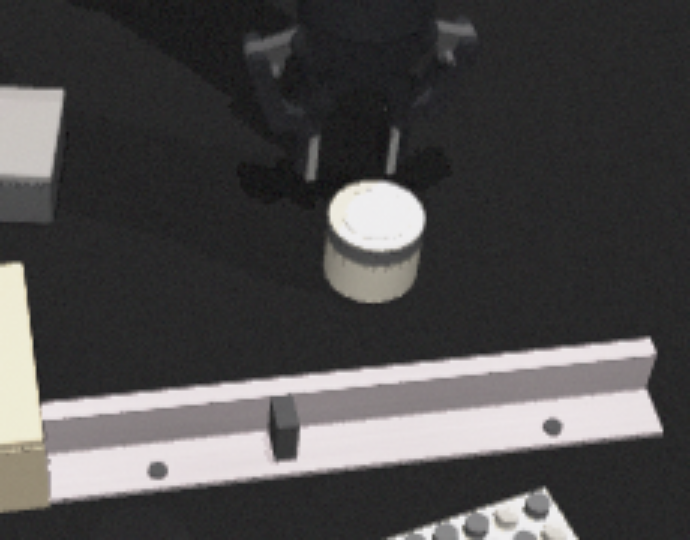

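The picture shows the fingers behind the jar, which sits about 5 mm further towards +y (jar top at crop (376,215), fingers centred at 355). I'll correct, lower and approach.

>>> {"method": "send_rows", "body": {"motion": [{"dp":[0.001,0.005,-0.008],"rot":[0,0,0],"grip":0.04},{"dp":[0,0,-0.006],"rot":[0,0,0],"grip":0.04},{"dp":[0.006,-0.001,0],"rot":[0,0,0],"grip":0.04},{"dp":[0.006,-0.001,0],"rot":[0,0,0],"grip":0.04},{"dp":[0.006,-0.001,0],"rot":[0,0,0],"grip":0.04},{"dp":[0.004,-0.001,0],"rot":[0,0,0],"grip":0.04},{"dp":[0.004,-0.0007,0],"rot":[0,0,0],"grip":0.04},{"dp":[0.004,-0.0007,0],"rot":[0,0,0],"grip":0.04}]}}

```text
clock: 3.02
tcp_pos: [0.5007, 0.1913, 0.0166]
orientation: [2.415, 1.995, 0.003]
contact_force: [-2.9, 1.3, 2.4]
grip_width: 0.0397
```

```bash
python3 -c "
from h import *
st()"
```

```text
t 3.02 tcp [0.5007 0.1913 0.0166] fence [-0.1253  0.1067] toolx yaw 79.1 zdn [ 0.007 -0.006 -1.   ] F fence [-3.09  0.81  2.44] grip 0.0397
```

>>> {"method": "send_rows", "body": {"motion": [{"dp":[0.005,-0.001,0],"rot":[0,0,0],"grip":0.04},{"dp":[0.005,-0.001,0],"rot":[0,0,0],"grip":0.04},{"dp":[0.005,-0.001,0],"rot":[0,0,0],"grip":0.04},{"dp":[0.005,-0.001,0],"rot":[0,0,0],"grip":0.04},{"dp":[0.005,-0.001,0],"rot":[0,0,0],"grip":0.04},{"dp":[0.005,-0.001,0],"rot":[0,0,0],"grip":0.04},{"dp":[0.004,-0.0007,0],"rot":[0,0,0],"grip":0.04},{"dp":[0.003,-0.0005,0],"rot":[0,0,0],"grip":0.04},{"dp":[0.002,-0.0004,0],"rot":[0,0,0],"grip":0.04}]}}

```text
clock: 4.15
tcp_pos: [0.5417, 0.1841, 0.0166]
orientation: [2.414, 1.997, 0.002]
contact_force: [-2.9, 0.9, 3.0]
grip_width: 0.0398
```

```bash
python3 -c "
from h import *
st()"
```

```text
t 4.15 tcp [0.5417 0.1841 0.0166] fence [-0.0837  0.1069] toolx yaw 79.2 zdn [ 0.006 -0.005 -1.   ] F fence [-3.02  0.37  3.05] grip 0.0398
```

>>> {"method": "send_rows", "body": {"motion": [{"dp":[0.003,-0.0005,0],"rot":[0,0,0],"grip":0.04},{"dp":[0.003,-0.0005,0],"rot":[0,0,0],"grip":0.04},{"dp":[0.003,-0.0005,0],"rot":[0,0,0],"grip":0.04},{"dp":[0.003,-0.0005,0],"rot":[0,0,0],"grip":0.04},{"dp":[0.003,-0.0005,0],"rot":[0,0,0],"grip":0.04},{"dp":[0.002,-0.0004,0],"rot":[0,0,0],"grip":0.04}]}}

```text
clock: 4.9
tcp_pos: [0.5596, 0.181, 0.0166]
orientation: [2.414, 1.998, 0.002]
contact_force: [-3.9, 1.0, 2.4]
grip_width: 0.0399
```

>>> {"method": "send_rows", "body": {"motion": [{"dp":[0.0015,-0.0003,0],"rot":[0,0,0],"grip":0.04},{"dp":[0.0015,-0.0003,0],"rot":[0,0,0],"grip":0.04}]}}

```text
clock: 5.15
tcp_pos: [0.5628, 0.1804, 0.0166]
orientation: [2.414, 1.998, 0.001]
contact_force: [-3.7, 0.8, 3.5]
grip_width: 0.0402
```

```bash
python3 -c "
from h import *
st()"
```

```text
t 5.15 tcp [0.5628 0.1804 0.0166] fence [-0.0623  0.107 ] toolx yaw 79.2 zdn [ 0.006 -0.006 -1.   ] F fence [-3.78  0.14  3.53] grip 0.0402
```

>>> {"method": "send_rows", "body": {"motion": [{"dp":[0.001,-0.0002,0],"rot":[0,0,0],"grip":0.04},{"dp":[0.001,-0.0002,0],"rot":[0,0,0],"grip":0.04}]}}

```text
clock: 5.4
tcp_pos: [0.5648, 0.18, 0.0166]
orientation: [2.414, 1.998, 0.001]
contact_force: [-5.0, 1.6, 2.1]
grip_width: 0.0399
```

>>> {"method": "send_rows", "body": {"motion": [{"dp":[0.001,-0.0002,0],"rot":[0,0,0],"grip":0.04}]}}

```text
clock: 5.52
tcp_pos: [0.5659, 0.1799, 0.0166]
orientation: [2.414, 1.998, 0.001]
contact_force: [-4.8, 0.2, 1.4]
grip_width: 0.0397
```

>>> {"method": "send_rows", "body": {"motion": [{"dp":[0.001,-0.0002,0],"rot":[0,0,0],"grip":0.04}]}}

```text
clock: 5.65
tcp_pos: [0.5669, 0.1796, 0.0166]
orientation: [2.414, 1.998, 0.001]
contact_force: [-3.3, 1.6, 3.5]
grip_width: 0.0395
```

>>> {"method": "send_rows", "body": {"motion": [{"dp":[0.001,-0.0002,0],"rot":[0,0,0],"grip":0.04}]}}

```text
clock: 5.78
tcp_pos: [0.5677, 0.1795, 0.0165]
orientation: [2.414, 1.998, 0.001]
contact_force: [-5.6, 0.4, 4.1]
grip_width: 0.0399
```

>>> {"method": "send_rows", "body": {"motion": [{"dp":[0.001,-0.0002,0],"rot":[0,0,0],"grip":0.04}]}}

```text
clock: 5.9
tcp_pos: [0.5677, 0.1794, 0.0164]
orientation: [2.415, 1.999, -0.002]
contact_force: [-7.7, 2.2, 6.0]
grip_width: 0.0397
```

```bash
python3 -c "
from h import *
st()
f=imaging.grab_frame('scene'); cv2.imwrite('pics/s2.png',cv2.resize(f['img'][150:310,330:500],None,fx=3.5,fy=3.5)[:,:,::-1])"
```

```text
t 5.9 tcp [0.5677 0.1794 0.0164] fence [-0.0572  0.1069] toolx yaw 79.2 zdn [ 0.003 -0.006 -1.   ] F fence [-7.94  0.83  5.97] grip 0.0397
```

View pics/s2.png

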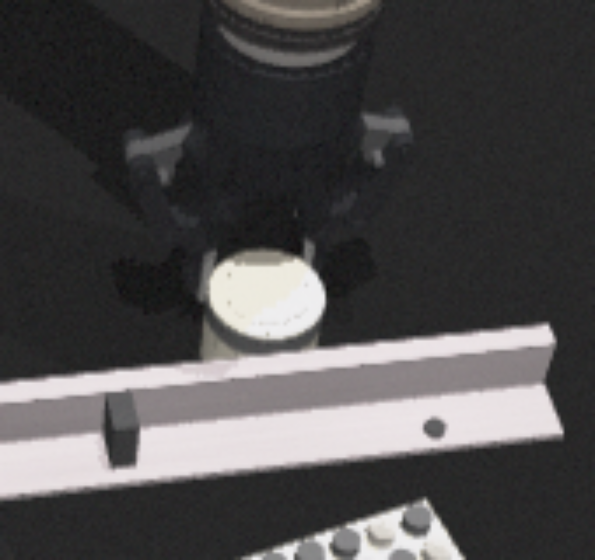

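Jar is against the fence at y≈+0.107: force rose to 8 N with the arm stalled, and in the picture the lid meets the fence line (crop (265,360)). Now back off, lift, turn to yaw 0, close the fingers and come in behind the jar.

>>> {"method": "send_rows", "body": {"motion": [{"dp":[-0.02,0.0035,0],"rot":[0,0,0],"grip":0.04},{"dp":[-0.03,0.0055,0],"rot":[0,0,0],"grip":0.04},{"dp":[0,0,0.05],"rot":[0,0,0],"grip":0.04},{"dp":[0,0,0.05],"rot":[0,0,-0.173],"grip":0.0},{"dp":[0,0.01,0.02],"rot":[0,0,-0.173],"grip":0.0},{"dp":[0.01,0.01,0],"rot":[0,0,-0.173],"grip":0.0},{"dp":[0.02,0.01,0],"rot":[0,0,-0.173],"grip":0.0},{"dp":[0.02,0.01,0],"rot":[0,0,-0.173],"grip":0.0},{"dp":[0.02,0.005,0],"rot":[0,0,-0.173],"grip":0.0},{"dp":[0.01,0,0],"rot":[0,0,-0.173],"grip":0.0},{"dp":[0,0,0],"rot":[0,0,-0.173],"grip":0.0},{"dp":[0,0,0],"rot":[0,0,0],"grip":0.0}]}}

```text
clock: 7.45
tcp_pos: [0.6156, 0.2307, 0.1445]
orientation: [3.123, -0.081, 0.032]
contact_force: [-0.0, -0.7, -0.3]
grip_width: -0.0001
```

```bash
python3 -c "
from h import *
st(); print(W(-.035,.165))
f=imaging.grab_frame('scene'); cv2.imwrite('pics/s3.png',cv2.resize(f['img'][150:310,330:500],None,fx=3.5,fy=3.5)[:,:,::-1])
m=((f['img'].min(2)>90)).astype(np.uint8)[185:300,340:500]
k,l,s,c=cv2.connectedComponentsWithStats(m)
for j in range(1,k):
  if s[j][4]>100: 
    u,v=c[j]+[340,185]; print(s[j]+[340,185,0,0,0],F(ray(f,u,v,.046)))"
```

```text
t 7.45 tcp [0.6156 0.2307 0.1445] fence [-0.0192  0.1659] toolx yaw -3.0 zdn [ 0.02  -0.018 -1.   ] F fence [ 0.1  -0.65 -0.26] grip -0.0001
[0.5999 0.2327]
[389 221  34  27 723] [-0.0268  0.1068]
[ 340  242  151   50 4954] [0.0414 0.1049]
[429 292  27   8 111] [0.1059 0.1371]
```

View pics/s3.png

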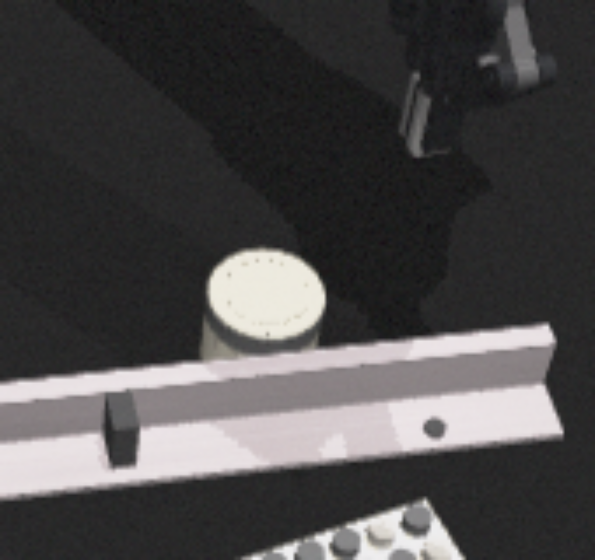

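Jar measured at fence (-0.027, +0.107), against the fence and clear of the tool (crop (265,295)). Moving over and lowering behind it.

>>> {"method": "send_rows", "body": {"motion": [{"dp":[-0.012,0.002,0],"rot":[0.009,0.01,0.03],"grip":0.0},{"dp":[-0.004,0,-0.03],"rot":[0.005,0.005,0.02],"grip":0.0},{"dp":[0,0,-0.04],"rot":[0,0,0],"grip":0.0},{"dp":[0,0,-0.03],"rot":[0,0,0],"grip":0.0},{"dp":[0,0,-0.015],"rot":[0,0,0],"grip":0.0},{"dp":[0,0,0],"rot":[0,0,0],"grip":0.0}]}}

```text
clock: 8.25
tcp_pos: [0.5973, 0.2328, 0.029]
orientation: [-3.139, -0.03, -0.011]
contact_force: [0.4, 0.5, -0.6]
grip_width: 0.0001
```

```bash
python3 -c "
from h import *
st()"
```

```text
t 8.25 tcp [0.5973 0.2328 0.029 ] fence [-0.0376  0.1647] toolx yaw 1.1 zdn [ 0.007  0.002 -1.   ] F fence [ 0.3   0.56 -0.61] grip 0.0001
```

>>> {"method": "send_rows", "body": {"motion": [{"dp":[0.001,0,-0.008],"rot":[0,0,0],"grip":0.0},{"dp":[0.0005,0,-0.005],"rot":[0,0,0],"grip":0.0},{"dp":[-0.0009,-0.005,0],"rot":[0,0,0],"grip":0.0},{"dp":[-0.0009,-0.005,0],"rot":[0,0,0],"grip":0.0},{"dp":[-0.0005,-0.003,0],"rot":[0,0,0],"grip":0.0},{"dp":[-0.0005,-0.003,0],"rot":[0,0,0],"grip":0.0},{"dp":[-0.0005,-0.003,0],"rot":[0,0,0],"grip":0.0},{"dp":[-0.0005,-0.003,0],"rot":[0,0,0],"grip":0.0}]}}

```text
clock: 9.25
tcp_pos: [0.5974, 0.2112, 0.0192]
orientation: [-3.135, -0.032, -0.021]
contact_force: [-0.1, 3.1, 0.2]
grip_width: 0.0
```

```bash
python3 -c "
from h import *
st()"
```

```text
t 9.25 tcp [0.5974 0.2112 0.0192] fence [-0.0337  0.1434] toolx yaw 1.2 zdn [ 0.013  0.006 -1.   ] F fence [-0.65  3.    0.19] grip 0.0
```

>>> {"method": "send_rows", "body": {"motion": [{"dp":[-0.001,-0.005,0],"rot":[0,0,0],"grip":0.0},{"dp":[-0.001,-0.005,0],"rot":[0,0,0],"grip":0.0},{"dp":[-0.001,-0.005,0],"rot":[0,0,0],"grip":0.0},{"dp":[-0.001,-0.005,0],"rot":[0,0,0],"grip":0.0},{"dp":[-0.001,-0.005,0],"rot":[0,0,0],"grip":0.0},{"dp":[-0.001,-0.005,0],"rot":[0,0,0],"grip":0.0},{"dp":[-0.001,-0.005,0],"rot":[0,0,0],"grip":0.0},{"dp":[-0.001,-0.005,0],"rot":[0,0,0],"grip":0.0},{"dp":[-0.001,-0.005,0],"rot":[0,0,0],"grip":0.0},{"dp":[-0.001,-0.004,0],"rot":[0,0,0],"grip":0.0}]}}

```text
clock: 10.5
tcp_pos: [0.586, 0.1608, 0.0193]
orientation: [-3.133, -0.035, -0.02]
contact_force: [1.1, 2.2, 0.7]
grip_width: -0.0001
```

```bash
cat >> h.py <<'E'
def jar(show=None):
    f=imaging.grab_frame('scene'); g=f['img']
    if show: cv2.imwrite(show,cv2.resize(g[150:310,270:480],None,fx=3.5,fy=3.5)[:,:,::-1])
    m=(g.min(2)>90).astype(np.uint8)[185:300,290:480]
    k,l,s,c=cv2.connectedComponentsWithStats(m)
    for j in range(1,k):
        if s[j][4]>100: u,v=c[j]+[290,185]; print(s[j]+[290,185,0,0,0],F(ray(f,u,v,.046)))
E
python3 -c "
from h import *
st(); jar('pics/s4.png')"
```

```text
t 10.5 tcp [0.586  0.1608 0.0193] fence [-0.0359  0.0919] toolx yaw 1.3 zdn [ 0.013  0.008 -1.   ] F fence [0.75 2.32 0.65] grip -0.0001
[358 224  36  27 735] [-0.0264  0.0548]
[ 290  243  190   55 6351] [0.0417 0.0568]
[429 292  27   8 111] [0.1059 0.1371]
```

View pics/s4.png

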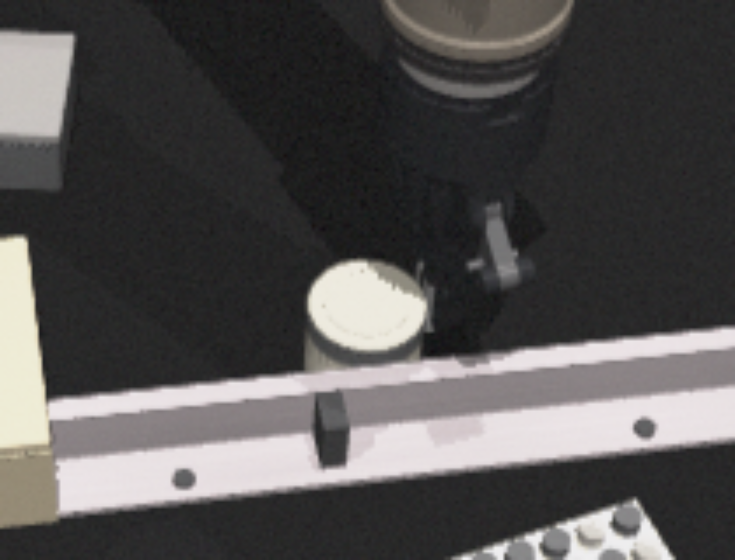

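The jar follows the fence: x=-0.026, y=+0.055, lid at crop (365,305), pusher behind it. Continuing.

>>> {"method": "send_rows", "body": {"motion": [{"dp":[-0.001,-0.005,0],"rot":[0,0,0],"grip":0.0},{"dp":[-0.001,-0.0055,0],"rot":[0,0,0],"grip":0.0},{"dp":[-0.001,-0.0055,0],"rot":[0,0,0],"grip":0.0},{"dp":[-0.001,-0.0055,0],"rot":[0,0,0],"grip":0.0},{"dp":[-0.001,-0.0055,0],"rot":[0,0,0],"grip":0.0},{"dp":[-0.001,-0.0055,0],"rot":[0,0,0],"grip":0.0},{"dp":[-0.001,-0.0055,0],"rot":[0,0,0],"grip":0.0},{"dp":[-0.001,-0.0055,0],"rot":[0,0,0],"grip":0.0},{"dp":[-0.001,-0.0055,0],"rot":[0,0,0],"grip":0.0},{"dp":[-0.001,-0.0055,0],"rot":[0,0,0],"grip":0.0}]}}

```text
clock: 11.8
tcp_pos: [0.5748, 0.1023, 0.0192]
orientation: [-3.134, -0.035, -0.018]
contact_force: [-1.0, 2.9, 1.2]
grip_width: 0.0001
```

```bash
python3 -c "
from h import *
st(); jar()"
```

```text
t 11.8 tcp [0.5748 0.1023 0.0192] fence [-0.0367  0.0322] toolx yaw 1.3 zdn [ 0.012  0.008 -1.   ] F fence [-1.55  2.68  1.18] grip 0.0001
[370 216  10  19 106] [-0.0531  0.0596]
[322 227  36  28 751] [-0.0262 -0.0047]
[ 290  243  190   55 6328] [0.0417 0.0566]
[429 292  27   8 110] [0.106  0.1371]
```

>>> {"method": "send_rows", "body": {"motion": [{"dp":[-0.001,-0.0055,0],"rot":[0,0,0],"grip":0.0},{"dp":[-0.001,-0.0055,0],"rot":[0,0,0],"grip":0.0},{"dp":[-0.001,-0.0055,0],"rot":[0,0,0],"grip":0.0},{"dp":[-0.001,-0.0055,0],"rot":[0,0,0],"grip":0.0},{"dp":[-0.001,-0.0055,0],"rot":[0,0,0],"grip":0.0},{"dp":[-0.001,-0.0055,0],"rot":[0,0,0],"grip":0.0},{"dp":[-0.001,-0.0055,0],"rot":[0,0,0],"grip":0.0},{"dp":[-0.001,-0.0055,0],"rot":[0,0,0],"grip":0.0},{"dp":[-0.001,-0.0055,0],"rot":[0,0,0],"grip":0.0},{"dp":[-0.001,-0.004,0],"rot":[0,0,0],"grip":0.0},{"dp":[-0.0005,-0.003,0],"rot":[0,0,0],"grip":0.0},{"dp":[-0.0005,-0.003,0],"rot":[0,0,0],"grip":0.0}]}}

```text
clock: 13.35
tcp_pos: [0.5625, 0.0377, 0.0191]
orientation: [-3.134, -0.034, -0.017]
contact_force: [-2.1, 3.0, 0.7]
grip_width: 0.0002
```

```bash
python3 -c "
from h import *
st(); jar()"
```

```text
t 13.35 tcp [0.5625 0.0377 0.0191] fence [-0.0373 -0.0335] toolx yaw 1.2 zdn [ 0.011  0.007 -1.   ] F fence [-2.61  2.57  0.71] grip 0.0002
[327 219  11  20 117] [-0.0538 -0.0134]
[290 231  29  28 638] [-0.0256 -0.066 ]
[ 290  243  190   55 6354] [0.0418 0.0567]
[429 292  27   8 111] [0.1059 0.1371]
```

>>> {"method": "send_rows", "body": {"motion": [{"dp":[-0.0004,-0.002,0],"rot":[0,0,0],"grip":0.0},{"dp":[-0.0004,-0.002,0],"rot":[0,0,0],"grip":0.0},{"dp":[-0.0004,-0.002,0],"rot":[0,0,0],"grip":0.0},{"dp":[-0.0004,-0.002,0],"rot":[0,0,0],"grip":0.0},{"dp":[-0.0004,-0.002,0],"rot":[0,0,0],"grip":0.0},{"dp":[-0.0004,-0.002,0],"rot":[0,0,0],"grip":0.0},{"dp":[-0.0004,-0.002,0],"rot":[0,0,0],"grip":0.0},{"dp":[-0.0003,-0.0015,0],"rot":[0,0,0],"grip":0.0}]}}

```text
clock: 14.4
tcp_pos: [0.5591, 0.021, 0.0191]
orientation: [-3.134, -0.034, -0.017]
contact_force: [-1.1, 3.7, 0.5]
grip_width: 0.0002
```

>>> {"method": "send_rows", "body": {"motion": [{"dp":[-0.0002,-0.001,0],"rot":[0,0,0],"grip":0.0},{"dp":[-0.0002,-0.001,0],"rot":[0,0,0],"grip":0.0},{"dp":[-0.0002,-0.001,0],"rot":[0,0,0],"grip":0.0}]}}

```text
clock: 14.78
tcp_pos: [0.5584, 0.0178, 0.0191]
orientation: [-3.134, -0.034, -0.017]
contact_force: [-0.9, 3.1, 0.0]
grip_width: -0.0001
```

```bash
python3 -c "
from h import *
st()"
```

```text
t 14.78 tcp [0.5584 0.0178 0.0191] fence [-0.0377 -0.0538] toolx yaw 1.2 zdn [ 0.011  0.007 -1.   ] F fence [-1.46  2.9   0.01] grip -0.0001
```

Sliding force is about 3 N. Now 1 mm steps, in small calls.

>>> {"method": "send_rows", "body": {"motion": [{"dp":[-0.0002,-0.001,0],"rot":[0,0,0],"grip":0.0},{"dp":[-0.0002,-0.001,0],"rot":[0,0,0],"grip":0.0},{"dp":[-0.0002,-0.001,0],"rot":[0,0,0],"grip":0.0}]}}

```text
clock: 15.15
tcp_pos: [0.5578, 0.0147, 0.0191]
orientation: [-3.134, -0.034, -0.017]
contact_force: [-0.6, 4.3, 0.2]
grip_width: -0.0003
```

>>> {"method": "send_rows", "body": {"motion": [{"dp":[-0.0002,-0.001,0],"rot":[0,0,0],"grip":0.0},{"dp":[-0.0002,-0.001,0],"rot":[0,0,0],"grip":0.0}]}}

```text
clock: 15.4
tcp_pos: [0.5574, 0.0126, 0.0191]
orientation: [-3.134, -0.034, -0.017]
contact_force: [-0.6, 3.7, 0.6]
grip_width: -0.0
```

>>> {"method": "send_rows", "body": {"motion": [{"dp":[-0.0002,-0.001,0],"rot":[0,0,0],"grip":0.0},{"dp":[-0.0002,-0.001,0],"rot":[0,0,0],"grip":0.0}]}}

```text
clock: 15.65
tcp_pos: [0.5569, 0.0104, 0.0191]
orientation: [-3.134, -0.034, -0.017]
contact_force: [0.7, 4.0, 1.1]
grip_width: 0.0001
```

>>> {"method": "send_rows", "body": {"motion": [{"dp":[-0.0002,-0.001,0],"rot":[0,0,0],"grip":0.0},{"dp":[-0.0002,-0.001,0],"rot":[0,0,0],"grip":0.0}]}}

```text
clock: 15.9
tcp_pos: [0.5569, 0.0104, 0.0192]
orientation: [-3.132, -0.036, -0.018]
contact_force: [-0.4, 6.7, 0.3]
grip_width: -0.0001
```

>>> {"method": "send_rows", "body": {"motion": [{"dp":[-0.0002,-0.001,0],"rot":[0,0,0],"grip":0.0},{"dp":[-0.0002,-0.001,0],"rot":[0,0,0],"grip":0.0}]}}

```text
clock: 16.15
tcp_pos: [0.5569, 0.0104, 0.0192]
orientation: [-3.13, -0.039, -0.02]
contact_force: [-0.0, 6.1, -0.5]
grip_width: -0.0004
```

>>> {"method": "send_rows", "body": {"motion": [{"dp":[-0.0002,-0.001,0],"rot":[0,0,0],"grip":0.0},{"dp":[-0.0002,-0.001,0],"rot":[0,0,0],"grip":0.0}]}}

```text
clock: 16.4
tcp_pos: [0.5569, 0.0105, 0.0192]
orientation: [-3.128, -0.042, -0.021]
contact_force: [-0.0, 6.1, -0.0]
grip_width: -0.0001
```

>>> {"method": "send_rows", "body": {"motion": [{"dp":[-0.0002,-0.001,0],"rot":[0,0,0],"grip":0.0},{"dp":[-0.0002,-0.001,0],"rot":[0,0,0],"grip":0.0}]}}

```text
clock: 16.65
tcp_pos: [0.5569, 0.0105, 0.0192]
orientation: [-3.126, -0.045, -0.022]
contact_force: [-0.2, 5.6, 0.2]
grip_width: 0.0004
```

Stalled at TCP y=0.0105 with 6 N, so it is on the stop. Jar at about y=-0.098, inside the home range. I'll press a little firmer, allowing for friction.

>>> {"method": "send_rows", "body": {"motion": [{"dp":[-0.0002,-0.0015,0],"rot":[0,0,0],"grip":0.0},{"dp":[-0.0002,-0.0015,0],"rot":[0,0,0],"grip":0.0}]}}

```text
clock: 16.9
tcp_pos: [0.5569, 0.0105, 0.0193]
orientation: [-3.123, -0.049, -0.024]
contact_force: [-0.1, 6.8, -0.8]
grip_width: -0.0003
```

>>> {"method": "send_rows", "body": {"motion": [{"dp":[-0.0003,-0.0018,0],"rot":[0,0,0],"grip":0.0},{"dp":[-0.0003,-0.0018,0],"rot":[0,0,0],"grip":0.0}]}}

```text
clock: 17.15
tcp_pos: [0.5568, 0.0106, 0.0193]
orientation: [-3.119, -0.054, -0.026]
contact_force: [0.8, 8.2, 0.1]
grip_width: -0.0
```

>>> {"method": "send_rows", "body": {"motion": [{"dp":[-0.0004,-0.0023,0],"rot":[0,0,0],"grip":0.0},{"dp":[-0.0004,-0.0023,0],"rot":[0,0,0],"grip":0.0}]}}

```text
clock: 17.4
tcp_pos: [0.5568, 0.0106, 0.0194]
orientation: [-3.114, -0.06, -0.028]
contact_force: [0.3, 9.4, -1.3]
grip_width: 0.0001
```

>>> {"method": "send_rows", "body": {"motion": [{"dp":[-0.0004,-0.0023,0],"rot":[0,0,0],"grip":0.0},{"dp":[-0.0004,-0.0023,0],"rot":[0,0,0],"grip":0.0},{"dp":[-0.0004,-0.0023,0],"rot":[0,0,0],"grip":0.0},{"dp":[-0.0004,-0.0023,0],"rot":[0,0,0],"grip":0.0}]}}

```text
clock: 17.9
tcp_pos: [0.5568, 0.0108, 0.0195]
orientation: [-3.105, -0.073, -0.034]
contact_force: [0.7, 8.7, -1.2]
grip_width: -0.0001
```

```bash
python3 -c "
from h import *
st()"
```

```text
t 17.9 tcp [0.5568 0.0108 0.0195] fence [-0.0381 -0.061 ] toolx yaw 2.7 zdn [ 0.021  0.036 -0.999] F fence [-0.83  8.7  -1.21] grip -0.0001
```

Pressed at about 9 N for 0.75 s (roughly 5–9 N on the stop). Retreating along +y, then up.

>>> {"method": "send_rows", "body": {"motion": [{"dp":[0,0.003,0],"rot":[0,0,0],"grip":0.0},{"dp":[0.001,0.008,0],"rot":[0,0,0],"grip":0.0},{"dp":[0.003,0.02,0],"rot":[0,0,0],"grip":0.0},{"dp":[0.005,0.03,0],"rot":[0,0,0],"grip":0.0},{"dp":[0,0.02,0.04],"rot":[0,0,0],"grip":0.0},{"dp":[-0.02,0.02,0.05],"rot":[0,0,0],"grip":0.0},{"dp":[-0.03,0.02,0.05],"rot":[0,0,0],"grip":0.0},{"dp":[0,0,0],"rot":[0,0,0],"grip":0.0},{"dp":[0,0,0],"rot":[0,0,0],"grip":0.0}]}}

```text
clock: 19.02
tcp_pos: [0.5156, 0.1396, 0.1631]
orientation: [-3.107, -0.075, -0.037]
contact_force: [0.2, -0.5, 0.3]
grip_width: -0.0001
```

```bash
python3 -c "
from h import *
st()
f=imaging.grab_frame('scene'); cv2.imwrite('pics/s5.png',cv2.resize(f['img'][130:370,200:480],None,fx=2.5,fy=2.5)[:,:,::-1])
m=(f['img'].min(2)>90).astype(np.uint8)[150:300,286:330]
k,l,s,c=cv2.connectedComponentsWithStats(m); print(s[1:]+[286,150,0,0,0])
# lid's +y-most extent
for u in range(290,320,2): pass
for d in (-.095,-.098,-.101): print(d,'expected +y lid edge px',proj(f,[*W(-.028,d+.028),.046]))
import pickle
g=pickle.load(open('scene0.pkl','rb'))['img'].astype(int)
df=(abs(f['img'].astype(int)-g).max(2)>60)
for n,(a,b,c_,d) in {'rack':(290,360,383,472),'bottle':(300,360,293,342),'tip':(155,205,224,293)}.items(): print(n,df[a:b,c_:d].sum())"
```

```text
t 19.02 tcp [0.5156 0.1396 0.1631] fence [-0.1015  0.0585] toolx yaw 2.7 zdn [ 0.023  0.034 -0.999] F fence [ 0.25 -0.5   0.31] grip -0.0001
[[ 286  159    6   32  110]
 [ 286  233   14   28  286]
 [ 286  256   44   42 1538]]
-0.095 expected +y lid edge px (np.float64(301.22612404374536), np.float64(243.97643503294148))
-0.098 expected +y lid edge px (np.float64(299.35739013146826), np.float64(244.1410419646983))
-0.101 expected +y lid edge px (np.float64(297.5639340416662), np.float64(244.33585031910243))
rack 0
bottle 0
tip 0
```

View pics/s5.png

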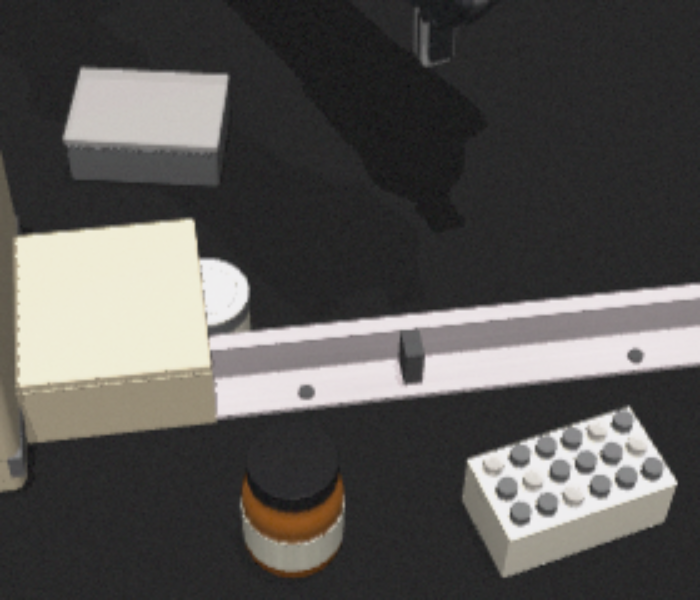

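The jar stands upright in the bay against the fence. Its lid edge is at pixel column about 299.5, which puts the centre at y≈-0.098. The tool is clear and the bystanders show no pixel change.

```bash
python3 -c "
from bench import hand_in
print(hand_in())"
```

```text
the job is handed in; nothing more can be done
None
```

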